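# Sort donated china into the divided display trays of a second-hand shop

### The job

Four pieces of donated white china stand loose on the shop counter: two egg cups, a salt shaker and a candle holder. Put each one, upright, into a free bay of the display tray that already holds a piece of its own kind, one piece to a bay. It is china, so set each piece down rather than dropping it, tip none over, and leave the pieces already in the trays standing in theirs.

Things in the scene. Friction and masses are not known exactly. Their poses are not given: they have to be found in the camera images.
- egg_cup_1: white china egg cup, 62 mm tall: open round bowl 48 mm across with upright sides from 36 mm up to the rim at 62 mm, slim stem, round foot 40 mm across. Origin: centre of the foot's underside, own z up. Loose on the counter at the start; about 70 g. The two loose egg cups are alike.
- egg_cup_2: white china egg cup, 62 mm tall: open round bowl 48 mm across with upright sides from 36 mm up to the rim at 62 mm, slim stem, round foot 40 mm across. Origin: centre of the foot's underside, own z up. Loose on the counter at the start; about 70 g. The two loose egg cups are alike.
- salt_shaker: white china salt shaker, 80 mm tall: closed cylinder 42 mm across with straight sides up to 60 mm, domed top with a ring of small dark holes. Origin: centre of its underside, own z up. Loose on the counter at the start; about 110 g.
- candle_holder: white china candle holder, 90 mm tall: round dish foot 52 mm across and 10 mm high, slim stem about 19 mm across with a knop, and at the top, from 65 to 90 mm, a round candle socket 31 to 33 mm across. Origin: centre of the foot's underside, own z up. Loose on the counter at the start; about 140 g.
- tray_egg: divided display tray of pale plywood, fixed to the counter, 78 mm (own x) by 224 mm (own y), three square bays of 68 x 68 mm in a row along its own y, bay centres at y = -73, 0 and +73 mm; walls and dividers 5 mm thick, their tops 25 mm above the counter; bay floors 5 mm above the counter. Origin: centre of its underside. The three trays are alike and their places change; this is the one that already holds the egg cup.
- tray_shaker: divided display tray of pale plywood, fixed to the counter, 78 mm (own x) by 224 mm (own y), three square bays of 68 x 68 mm in a row along its own y, bay centres at y = -73, 0 and +73 mm; walls and dividers 5 mm thick, their tops 25 mm above the counter; bay floors 5 mm above the counter. Origin: centre of its underside. The three trays are alike and their places change; this is the one that already holds the salt shaker.
- tray_candle: divided display tray of pale plywood, fixed to the counter, 78 mm (own x) by 224 mm (own y), three square bays of 68 x 68 mm in a row along its own y, bay centres at y = -73, 0 and +73 mm; walls and dividers 5 mm thick, their tops 25 mm above the counter; bay floors 5 mm above the counter. Origin: centre of its underside. The three trays are alike and their places change; this is the one that already holds the candle holder.
- stock_egg_cup: The egg cup already in a tray: white china egg cup, 62 mm tall: open round bowl 48 mm across with upright sides from 36 mm up to the rim at 62 mm, slim stem, round foot 40 mm across. Origin: centre of the foot's underside, own z up. Stands loose in one of the bays of its tray from the start and stays there; about 70 g.
- stock_shaker: The salt shaker already in a tray: white china salt shaker, 80 mm tall: closed cylinder 42 mm across with straight sides up to 60 mm, domed top with a ring of small dark holes. Origin: centre of its underside, own z up. Stands loose in one of the bays of its tray from the start and stays there; about 110 g.
- stock_candle_holder: The candle holder already in a tray: white china candle holder, 90 mm tall: round dish foot 52 mm across and 10 mm high, slim stem about 19 mm across with a knop, and at the top, from 65 to 90 mm, a round candle socket 31 to 33 mm across. Origin: centre of the foot's underside, own z up. Stands loose in one of the bays of its tray from the start and stays there; about 140 g.
Mind the look-alikes: they are no part of the job. Leave any brown, red or turquoise look-alike of the stock_egg_cup alone.

How it is judged:
At the end, for the whole second after the job is handed in: All seven pieces stand in the tray of their kind: origin within 34 mm of the tray's centre line, 107 mm of its middle and 1 to 9 mm above its underside (on a bay floor), upright within 0.1 rad, released and slower than 0.02 m/s (x of egg_cup_1 in the frame of tray_egg between -0.034 and 0.034 m and y of egg_cup_1 in the frame of tray_egg between -0.107 and 0.107 m and z of egg_cup_1 in the frame of tray_egg between 0.001 and 0.009 m and angle between each of egg_cup_1, egg_cup_2, salt_shaker, candle_holder, stock_egg_cup, stock_shaker, stock_candle_holder's own z axis and vertical below 0.1 rad and linear speed of each of egg_cup_1, egg_cup_2, salt_shaker, candle_holder, stock_egg_cup, stock_shaker, stock_candle_holder below 0.02 m/s and contact force between the fingers and egg_cup_1 below 0.1 N and x of egg_cup_2 in the frame of tray_egg between -0.034 and 0.034 m and y of egg_cup_2 in the frame of tray_egg between -0.107 and 0.107 m and z of egg_cup_2 in the frame of tray_egg between 0.001 and 0.009 m and contact force between the fingers and egg_cup_2 below 0.1 N and x of salt_shaker in the frame of tray_shaker between -0.034 and 0.034 m and y of salt_shaker in the frame of tray_shaker between -0.107 and 0.107 m and z of salt_shaker in the frame of tray_shaker between 0.001 and 0.009 m and contact force between the fingers and salt_shaker below 0.1 N and x of candle_holder in the frame of tray_candle between -0.034 and 0.034 m and y of candle_holder in the frame of tray_candle between -0.107 and 0.107 m and z of candle_holder in the frame of tray_candle between 0.001 and 0.009 m and contact force between the fingers and candle_holder below 0.1 N and x of stock_egg_cup in the frame of tray_egg between -0.034 and 0.034 m and y of stock_egg_cup in the frame of tray_egg between -0.107 and 0.107 m and z of stock_egg_cup in the frame of tray_egg between 0.001 and 0.009 m and contact force between the fingers and stock_egg_cup below 0.1 N and x of stock_shaker in the frame of tray_shaker between -0.034 and 0.034 m and y of stock_shaker in the frame of tray_shaker between -0.107 and 0.107 m and z of stock_shaker in the frame of tray_shaker between 0.001 and 0.009 m and contact force between the fingers and stock_shaker below 0.1 N and x of stock_candle_holder in the frame of tray_candle between -0.034 and 0.034 m and y of stock_candle_holder in the frame of tray_candle between -0.107 and 0.107 m and z of stock_candle_holder in the frame of tray_candle between 0.001 and 0.009 m and contact force between the fingers and stock_candle_holder below 0.1 N); the robot touches nothing.
It fails at once if a piece of china is tipped over (leans more than 0.7 rad) (angle between any of egg_cup_1, egg_cup_2, salt_shaker, candle_holder, stock_egg_cup, stock_shaker, stock_candle_holder's own z axis and vertical above 0.7 rad).
It fails at once if a piece of china is dropped or flung: it moves faster than 0.7 m/s (a free fall of about 25 mm) while the fingers do not touch it ((linear speed of egg_cup_1 above 0.7 m/s and contact force between the fingers and egg_cup_1 below 0.05 N) or (linear speed of egg_cup_2 above 0.7 m/s and contact force between the fingers and egg_cup_2 below 0.05 N) or (linear speed of salt_shaker above 0.7 m/s and contact force between the fingers and salt_shaker below 0.05 N) or (linear speed of candle_holder above 0.7 m/s and contact force between the fingers and candle_holder below 0.05 N) or (linear speed of stock_egg_cup above 0.7 m/s and contact force between the fingers and stock_egg_cup below 0.05 N) or (linear speed of stock_shaker above 0.7 m/s and contact force between the fingers and stock_shaker below 0.05 N) or (linear speed of stock_candle_holder above 0.7 m/s and contact force between the fingers and stock_candle_holder below 0.05 N)).
It also fails if it takes over 112 s, if anything falls off the work surface, if the arm or the gripper's body presses on something with over 40 N, if the wrist force passes 120 N, or if a joint passes its speed limit or range.

### The arm

A 6-joint arm with a two-finger parallel gripper is mounted at the origin on the work surface. World frame = base frame: x ahead of the robot, y to its left, z up, the work surface at z = 0. Lengths are in m, angles in rad, forces in N, time in s.
With the tool pointing down it reaches from about 0.4 to 0.825 m from the base axis. Payload 7 kg.
Tool frame: the origin (TCP) lies midway between the tips of the shut fingers; the grasp point (between the pads) lies 19 mm behind it; y points along the fingers, z is the direction in which the jaws open and shut, and the axes are right-handed (so a half turn about y gives the same grasp; the last joint's range is limited). The gripper opens to 88 mm and grips with 3 to 60 N. Pads are 19 mm wide; open, the fingers measure 130 mm over their backs; the gripper's body (78 mm by 193 mm) begins 47 mm behind the grasp point.
Start: joints at [1.485, 0.359, 0.012, 0, -1.224, -0.288], TCP at [0.246, 0.628, 0.227] pointing down, gripper open.
Joint ranges: [-3.07, 3.07], [-1.43, 2.12], [-1.02, 1.25], [-3.03, 1.67], [-3.05, -0], [-3.03, 3.03]. Speed limits (rad/s): [2.39, 2.39, 3.01, 3.14, 3.14, 3.14].

### API

Orientations are given as [roll, pitch, yaw] about the fixed x, y, z axes, in that order (R = Rz(yaw) Ry(pitch) Rx(roll)).
In Python, from station import readout, eyes, job, nets gives the robot as it stands.
- The arm moves only by the tool play_rows, never from a script. Its argument "increments" is a list of rows, each an object with "linear": the shift along the tool's x, y, z in m, a list of three; "rotation": the turn, a rotation vector about the tool's x, y, z in degrees, a list of three; "claw": the closure, from 0 (fully open) to 1 (shut). A call has 1 to 5 rows; each row is the pose to reach, as a shift and turn from the pose measured when the call began, along the tool's axes at that moment; what a row does not reach only later rows make up. A row lasts 1/8 s, in which the tool goes at most 62.5 mm and 10.7 degrees, less where a joint would pass 70% of its speed; a pose out of reach is approached as far as the arm can. A call with a gripper value outside its range is refused whole. The fingers move at their own pace and stop on an object; "newtons" is the grip in N (left out, the last holds). Time passes only in rows, so rows that repeat a pose let the fingers close. It gives the time, the measured TCP pose, the force and the opening at its end, in the units of the state.
- readout.get_state(): the state, without advancing time (a new reading comes with each control period).
- eyes.grab_frame(name): name is "scene" or "top"; returns (picture, depth): 384x512x3 uint8, blue, green, red; 384x512 float32, m along the optical axis (not along the pixel's ray), 0 where there is no reading.
- eyes.camera_model(name): a dict with "intrinsics" (3x3 intrinsics, pixels), "k1" (the pictures are not rectified: a ray, as slopes to the right and down, at radius r is drawn at 1 + k1 r^2 times it, then the intrinsics apply), "R" (3x3) and "t" (3): a world point X has camera coordinates R X + t. Camera axes: x right, y down, z forward; pixel columns grow to the right and rows downward; lengths in m; the calibration is good to about 2 mm. A picture is of the moment at which its call begins. camera_model takes no time and is no camera call.
- job.job_done(): hands the job in, once; it reports no verdict.
Trained networks look in the newest picture that a camera, given by its name, has taken for a name from the list of things; names that differ only in an ending like _2 or _b are one class to them, and where a whole thing is asked for, a point or a joint stands for the part that bears it (a point fixed in the world has none). Each returns a list of dicts, best first, with "score" (0 to 1); they miss things now and then, are a little off and sometimes report something else, mostly with a low value. They report only what shows in the picture. A call takes as long as a camera call. They do not tell look-alikes from the thing itself.
- nets.regions_of(label, camera): "region" (384x512 bool, what is visible of it) and "rect" ([left, top, right, bottom] in pixels, round what is visible of it).
The state is a dict: "t": time; "q": joint angles; "qd": joint speeds; "joint_efforts": joint torques, N m; "eef_pos": TCP position; "ee_rot": TCP orientation; "force": force on the tool from outside, world axes, zero at the start; "moment": the same for the moment, N m; "width": finger opening in m.
Only numpy, scipy, OpenCV 4.12 (cv2) and the standard library are available. Lean on these libraries where they do the work, as an engineer would, in place of code of your own. Each camera call takes 0.05 s, during which the arm holds its last target.

## Working session

There is one attempt and no reset: what is moved stays moved. The work goes in short steps, Python scripts to look and compute and a tool call to move; the robot and the scene stay as the last step left them, time stands still between calls to the robot, and variables do not carry over. Pictures are saved under pics/ and viewed, and the job is handed in when it is done.

Besides the shell and the picture viewer there is one more tool, called after "Emit:" as a command line: name --argument value ..., lists and objects as JSON in quotes. play_rows: Moves the arm, as the interface text tells. Its arguments: {"type":"object","properties":{"increments":{"type":"array","items":{"type":"object","properties":{"linear":{"type":"array","items":{"type":"number"}},"rotation":{"type":"array","items":{"type":"number"}},"claw":{"type":"number"}}}},"newtons":{"type":"number"}},"required":["increments"]}

```bash
mkdir -p pics; ls; cat > h.py <<'E'
import numpy as np, cv2
from station import readout, eyes, job, nets
def px2w(cam,u,v,z=None,d=None):
    m=eyes.camera_model(cam);K=np.array(m["intrinsics"]);R=np.array(m["R"]);t=np.array(m["t"])
    p=np.array([[(u-K[0,2])/K[0,0],(v-K[1,2])/K[1,1]]],float)
    s=cv2.undistortPoints(np.array([[[u,v]]],float),K,np.array([m["k1"],0,0,0.]))[0,0]
    ray=np.array([s[0],s[1],1.])
    if d is not None: return R.T@(ray*d-t)
    o=-R.T@t; r=R.T@ray
    return o+r*(z-o[2])/r[2]
def cloud(cam,D):
    m=eyes.camera_model(cam);K=np.array(m["intrinsics"]);R=np.array(m["R"]);t=np.array(m["t"])
    h,w=D.shape;vv,uu=np.mgrid[:h,:w]
    s=cv2.undistortPoints(np.stack([uu,vv],-1).reshape(-1,1,2).astype(float),K,np.array([m["k1"],0,0,0.])).reshape(h,w,2)
    c=np.dstack([s[...,0]*D,s[...,1]*D,D])
    P=(c-t)@R
    P[D<=0]=np.nan
    return P
E
python3 - <<'E'
from h import *
for c in("top","scene"):
    I,D=eyes.grab_frame(c);np.savez(f"{c}0.npz",I=I,D=D)
    cv2.imwrite(f"pics/{c}0.png",cv2.resize(I,None,fx=1.5,fy=1.5,interpolation=cv2.INTER_CUBIC))
    m=eyes.camera_model(c);print(c,-np.array(m["R"]).T@m["t"],m["R"])
print(readout.get_state())
E
```

```text
pics
top [0.40892697 0.01393715 1.10370891] [[-0.01533896 -0.99970171  0.01900529]
 [-0.9933335   0.01306386 -0.11453338]
 [ 0.11425093 -0.02063541 -0.99323759]]
scene [0.89551354 0.56782885 0.64463675] [[-0.82394921  0.56666025  0.00196479]
 [ 0.37645729  0.54997064 -0.74552814]
 [-0.42354174 -0.61353766 -0.66647126]]
{'t': 0.1, 'q': array([ 1.48511054e+00,  3.59306795e-01,  1.11937342e-02, -3.21760554e-04,
       -1.22410772e+00, -2.88056136e-01]), 'qd': array([-1.52893306e-03, -1.61181405e-03,  4.28878099e-04,  1.08421457e-03,
        3.05622355e-05, -1.20072606e-03]), 'joint_efforts': array([-1.64552006e-03, -5.84163523e+01,  2.93745250e+01,  7.01547146e+00,
        1.01038290e-02, -4.75894490e-05]), 'eef_pos': array([0.2463336 , 0.62799316, 0.2257383 ]), 'ee_rot': array([-1.56934463e+00,  1.14676324e-04,  2.76774127e+00]), 'force': array([-1.18826100e-04, -7.67749909e-01, -5.98710733e-01]), 'moment': array([-0.00478051,  0.02887531,  0.01524334]), 'width': 0.08729226768633393}
```

View pics/top0.png

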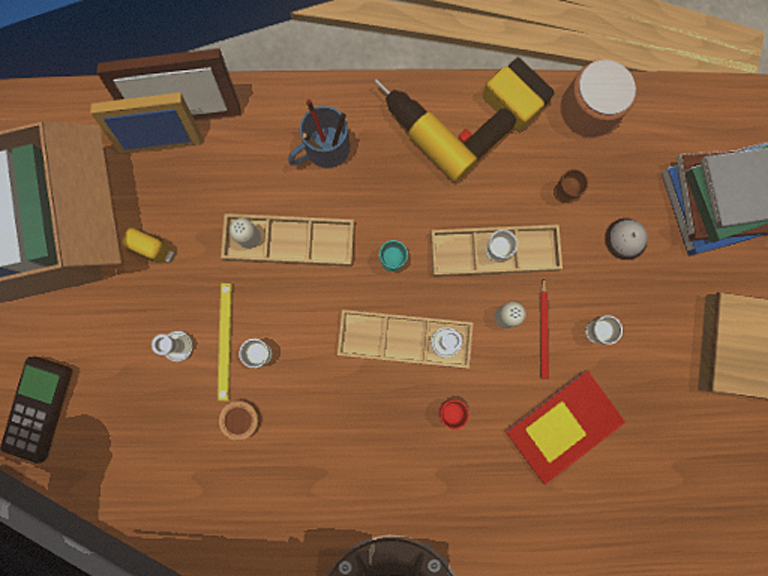

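View pics/scene0.png

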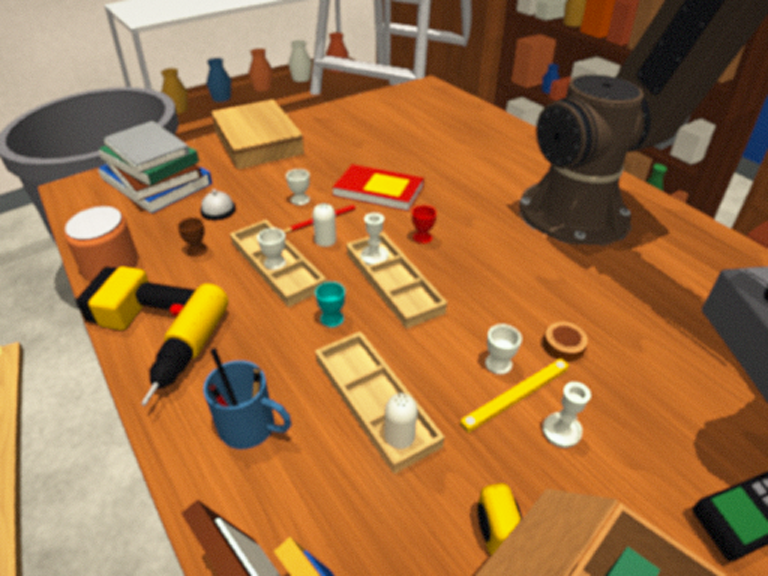

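The top view shows three trays: shaker tray at (288,240), egg tray at (497,250) and candle tray at (405,340), in 1.5x pixels. The loose white pieces are egg cups at (255,353) and (605,330), a shaker at (512,314) and a candle holder at (170,346). The brown, red and turquoise cups are look-alikes. Next I'll measure positions.

```bash
cat > meas.py <<'E'
from h import *
from scipy.optimize import least_squares
C={}
for c in("top","scene"):
    f=np.load(f"{c}0.npz");C[c]=(f["I"],cloud(c,f["D"]))
def fitc(P,r=None):
    f=lambda p:np.hypot(P[:,0]-p[0],P[:,1]-p[1])-(r if r else p[2])
    x0=[*np.median(P[:,:2],0)]+([] if r else [.02])
    s=least_squares(f,x0,loss="soft_l1",f_scale=.001);return s.x,np.sqrt(np.mean(s.fun**2))
approx={}
for n,u,v,h in [("egg1",255,352,.06),("egg2",604,329,.06),("shaker",512,313,.07),("candle",165,345,.09),("sEgg",501,244,.06),("sShak",242,231,.08),("sCand",448,342,.09),("turq",394,255,.06),("red",454,412,.06)]:
    w=px2w("top",u/1.5,v/1.5,z=h);approx[n]=w
    for c in C:
        I,P=C[c]
        m=(np.hypot(P[...,0]-w[0],P[...,1]-w[1])<.045)&(P[...,2]>.03)
        Q=P[m]
        if len(Q)<10: print(n,c,"few");continue
        zt=np.percentile(Q[:,2],98)
        msk={"egg":(.04,.062)}
        print(n,c,w[:2].round(3),len(Q),"ztop",zt.round(4),"mean hi",Q[Q[:,2]>zt-.008][:,:2].mean(0).round(4),"bbox",Q.min(0)[:2].round(3),Q.max(0)[:2].round(3))
E
python3 meas.py
python3 - <<'E'
from h import *
for l in("tray_egg","tray_candle","egg_cup_1","salt_shaker","candle_holder"):
  for c in ("top","scene"):
    for r in nets.regions_of(l,c)[:8]: print(l,c,round(r["score"],2),r["rect"],r["region"].sum())
E
```

```text
egg1 top [0.433 0.215] 315 ztop 0.0644 mean hi [0.4324 0.2197] bbox [0.41  0.194] [0.454 0.242]
egg1 scene [0.433 0.215] 437 ztop 0.0645 mean hi [0.4322 0.2197] bbox [0.407 0.195] [0.457 0.243]
egg2 top [ 0.462 -0.363] 321 ztop 0.0645 mean hi [ 0.4607 -0.3693] bbox [ 0.438 -0.393] [ 0.485 -0.345]
egg2 scene [ 0.462 -0.363] 205 ztop 0.0625 mean hi [ 0.4613 -0.3646] bbox [ 0.438 -0.392] [ 0.485 -0.34 ]
shaker top [ 0.49  -0.206] 246 ztop 0.0817 mean hi [ 0.4904 -0.2083] bbox [ 0.47  -0.227] [ 0.51  -0.189]
shaker scene [ 0.49  -0.206] 255 ztop 0.0799 mean hi [ 0.4938 -0.2031] bbox [ 0.473 -0.223] [ 0.513 -0.185]
candle top [0.445 0.354] 189 ztop 0.0935 mean hi [0.4466 0.3608] bbox [0.431 0.345] [0.462 0.376]
candle scene [0.445 0.354] 397 ztop 0.0923 mean hi [0.4476 0.3616] bbox [0.43  0.345] [0.463 0.377]
sEgg top [ 0.607 -0.194] 297 ztop 0.0689 mean hi [ 0.6085 -0.1934] bbox [ 0.583 -0.218] [ 0.631 -0.172]
sEgg scene [ 0.607 -0.194] 291 ztop 0.0675 mean hi [ 0.6072 -0.1931] bbox [ 0.583 -0.218] [ 0.63  -0.168]
sShak top [0.63  0.234] 277 ztop 0.0881 mean hi [0.6359 0.2388] bbox [0.59
[... 921 characters left out ...]
.76 [220.6, 204.5, 316.7, 248.4] 2462
tray_candle scene 0.69 [230.9, 155.1, 299.8, 217.2] 1877
egg_cup_1 top 0.94 [392.2, 210.4, 415.0, 231.2] 329
egg_cup_1 top 0.55 [158.8, 224.1, 180.2, 245.8] 328
egg_cup_1 scene 0.92 [324.7, 216.8, 348.6, 250.2] 574
egg_cup_1 scene 0.84 [194.6, 111.2, 208.4, 138.4] 289
salt_shaker top 0.84 [328.7, 201.7, 351.2, 218.3] 254
salt_shaker top 0.26 [225.8, 205.0, 315.8, 245.8] 2401
salt_shaker scene 0.59 [206.0, 133.6, 221.6, 165.1] 377
candle_holder top 0.62 [101.6, 222.3, 130.6, 244.0] 417
candle_holder top 0.55 [390.6, 211.1, 417.3, 229.7] 386
candle_holder scene 0.68 [152.9, 148.2, 217.2, 204.4] 1455
candle_holder scene 0.65 [362.6, 256.8, 394.2, 298.2] 780
```

```bash
cat >> meas.py <<'E'
print("----")
band={"egg1":(.038,.07,.024),"egg2":(.038,.07,.024),"shaker":(.015,.06,.021),"candle":(.066,.088,.016),"sEgg":(.044,.075,.024),"sShak":(.03,.065,.021),"sCand":(.072,.093,.016)}
for n,(a,b,r) in band.items():
    w=approx[n];
    for c in C:
        P=C[c][1]
        m=(np.hypot(P[...,0]-w[0],P[...,1]-w[1])<.04)&(P[...,2]>a)&(P[...,2]<b)
        Q=P[m]
        if len(Q)<10: print(n,c,"few");continue
        # outer side points: keep robust
        x,e=fitc(Q,r);print(n,c,len(Q),x.round(4),e.round(4))
for n,u,v in [("shaker",288,240),("egg",497,250),("candle",405,340)]:
    w=px2w("top",u/1.5,v/1.5,z=.02)
    for c in C:
        P=C[c][1];I=C[c][0]
        m=(abs(P[...,0]-w[0])<.07)&(abs(P[...,1]-w[1])<.13)&(P[...,2]>.018)&(P[...,2]<.032)
        # connected comp
        k,l,s,_=cv2.connectedComponentsWithStats(m.astype(np.uint8),connectivity=8)
        m=l==1+s[1:,4].argmax()
        Q=P[m][:,:2].astype(np.float32)
        print(n,c,len(Q),cv2.minAreaRect(Q*1000))
E
python3 meas.py | sed -n '/----/,$p'
```

```text
----
egg1 top 174 [0.4316 0.2154] 0.0034
egg1 scene 375 [0.4325 0.2196] 0.0024
egg2 top 199 [ 0.4607 -0.3663] 0.003
egg2 scene 185 [ 0.4607 -0.3658] 0.0025
shaker top 60 [ 0.4911 -0.2104] 0.0004
shaker scene 186 [ 0.4911 -0.2084] 0.0013
candle top 97 [0.449  0.3526] 0.0056
candle scene 191 [0.4469 0.3607] 0.0037
sEgg top 158 [ 0.606  -0.1942] 0.0032
sEgg scene 246 [ 0.6064 -0.192 ] 0.0023
sShak top 63 [0.6108 0.2127] 0.0063
sShak scene 221 [0.6599 0.2672] 0.0071
sCand top 85 [ 0.4366 -0.0966] 0.0058
sCand scene 103 [ 0.4471 -0.1006] 0.003
shaker top 643 ((629.072021484375, 167.95176696777344), (223.48843383789062, 79.78968811035156), 86.65621185302734)
shaker scene 957 ((628.6126098632812, 170.3278350830078), (226.7566680908203, 80.06624603271484), 86.48686981201172)
egg top 609 ((606.30712890625, -193.41693115234375), (79.80459594726562, 224.3951873779297), 2.1850316524505615)
egg scene 458 ((604.611572265625, -191.16555786132812), (81.08257293701172, 227.077392578125), 1.9019664525985718)
candle top 597 ((453.9964599609375, -32.1993408203125), (224.4613037109375, 78.37052917480469), 83.55618286132812)
candle scene 579 ((454.23114013671875, -29.631011962890625), (226.75035095214844, 80.16470336914062), 83.23978424072266)
```

```bash
cat > go.py <<'E'
import sys
from h import *
from scipy.spatial.transform import Rotation as R
def go(x,y,z,yaw=90):
    s=readout.get_state();A=R.from_euler("xyz",s["ee_rot"]);T=R.from_euler("xyz",[-np.pi/2,0,np.radians(yaw)])
    print("t",s["t"],"pos",s["eef_pos"].round(4),"w",round(s["width"],4),"lin",A.inv().apply(np.array([x,y,z])-s["eef_pos"]).round(4),"rot",(A.inv()*T).as_rotvec(degrees=True).round(2),"F",s["force"].round(2))
if __name__=="__main__": go(*map(float,sys.argv[1:]))
E
python3 go.py .432 .2185 .16
python3 - <<'E'
from meas import C
import numpy as np
for c in C:
    P=C[c][1]
    for x,y,n in[(.40,-.34,"book corner"),(.36,-.3,"book"),(.33,.24,"dish"),(.45,.25,"ruler")]:
        m=np.hypot(P[...,0]-x,P[...,1]-y)<.03; print(n,c,np.nanpercentile(P[m][:,2],[50,97]).round(3))
E
```

```text
t 0.6 pos [0.2465 0.6283 0.2266] w 0.0877 lin [-0.3224  0.0666  0.3138] rot [-0.   68.58 -0.  ] F [ 0.64 -0.61 -0.07]
egg1 top [0.433 0.215] 315 ztop 0.0644 mean hi [0.4324 0.2197] bbox [0.41  0.194] [0.454 0.242]
egg1 scene [0.433 0.215] 437 ztop 0.0645 mean hi [0.4322 0.2197] bbox [0.407 0.195] [0.457 0.243]
egg2 top [ 0.462 -0.363] 321 ztop 0.0645 mean hi [ 0.4607 -0.3693] bbox [ 0.438 -0.393] [ 0.485 -0.345]
egg2 scene [ 0.462 -0.363] 205 ztop 0.0625 mean hi [ 0.4613 -0.3646] bbox [ 0.438 -0.392] [ 0.485 -0.34 ]
shaker top [ 0.49  -0.206] 246 ztop 0.0817 mean hi [ 0.4904 -0.2083] bbox [ 0.47  -0.227] [ 0.51  -0.189]
shaker scene [ 0.49  -0.206] 255 ztop 0.0799 mean hi [ 0.4938 -0.2031] bbox [ 0.473 -0.223] [ 0.513 -0.185]
candle top [0.445 0.354] 189 ztop 0.0935 mean hi [0.4466 0.3608] bbox [0.431 0.345] [0.462 0.376]
candle scene [0.445 0.354] 397 ztop 0.0923 mean hi [0.4476 0.3616] bbox [0.43  0.345] [0.463 0.377]
sEgg top [ 0.607 -0.194] 297 ztop 0.0689 mean hi [ 0.6085 -0.1934] bbox [ 0.583 -0.218] [ 0.631 -0.172]
sEgg scene [ 0.607 -0.194] 291 ztop 0.0675 mean hi [ 0.6072 -0
[... 1615 characters left out ...]
3271484), 86.48686981201172)
egg top 609 ((606.30712890625, -193.41693115234375), (79.80459594726562, 224.3951873779297), 2.1850316524505615)
egg scene 458 ((604.611572265625, -191.16555786132812), (81.08257293701172, 227.077392578125), 1.9019664525985718)
candle top 597 ((453.9964599609375, -32.1993408203125), (224.4613037109375, 78.37052917480469), 83.55618286132812)
candle scene 579 ((454.23114013671875, -29.631011962890625), (226.75035095214844, 80.16470336914062), 83.23978424072266)
book corner top [0.    0.024]
book top [0.019 0.026]
dish top [0.024 0.028]
ruler top [0.003 0.062]
book corner scene [0.    0.022]
book scene [0.013 0.024]
dish scene [0.025 0.027]
ruler scene [0.002 0.063]
```

```bash
python3 - <<'E'
import cv2,numpy as np
from h import *
I=np.load("top0.npz")["I"]
a=[cv2.resize(I[v-30:v+30,u-30:u+30],(250,250),interpolation=cv2.INTER_CUBIC) for u,v in[(170,235),(403,220),(341,209),(114,230),(334,164),(300,226)]]
cv2.imwrite("pics/crops0.png",np.vstack([np.hstack(a[:3]),np.hstack(a[3:])]))
E
```

```text
(no output)
```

View pics/crops0.png

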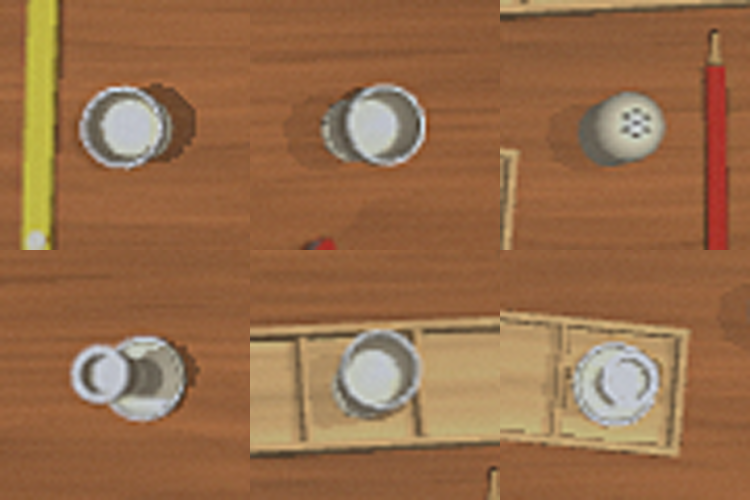

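The crops confirm the targets: white egg cups at (170,235) and (403,220), a holed shaker at (341,209) and a candle holder at (114,230), in native pixels. The stock cup sits in the middle bay and the stock candle holder in the right-hand bay. Moving to the first egg cup.

Emit:
play_rows --increments '[{"linear": [-0.04, 0, 0.04], "rotation": [0, 10, 0], "claw": 0}, {"linear": [-0.08, 0, 0.08], "rotation": [0, 20, 0], "claw": 0}, {"linear": [-0.12, 0, 0.12], "rotation": [0, 30, 0], "claw": 0}, {"linear": [-0.16, 0.01, 0.16], "rotation": [0, 40, 0], "claw": 0}, {"linear": [-0.2, 0.02, 0.2], "rotation": [0, 50, 0], "claw": 0}]' --newtons 15

```text
t: 1.23
eef_pos: [0.3602, 0.3676, 0.2068]
ee_rot: [-1.572, -0.001, 1.89]
force: [0.5, 0.1, 0.9]
width: 0.088
```

```bash
python3 go.py .432 .2185 .12
```

```text
t 1.225 pos [0.3602 0.3676 0.2068] w 0.088 lin [-0.1642  0.0867 -0.0214] rot [ 0.04 18.28  0.06] F [0.54 0.08 0.89]
```

Emit:
play_rows --increments '[{"linear": [-0.05, 0.02, -0.007], "rotation": [0, 6, 0], "claw": 0}, {"linear": [-0.11, 0.045, -0.014], "rotation": [0, 12, 0], "claw": 0}, {"linear": [-0.164, 0.07, -0.0214], "rotation": [0.04, 18.3, 0.06], "claw": 0.1}, {"linear": [-0.1642, 0.0867, -0.0214], "rotation": [0.04, 18.3, 0.06], "claw": 0.1}, {"linear": [-0.1642, 0.0867, -0.0214], "rotation": [0.04, 18.3, 0.06], "claw": 0.1}]'

```text
t: 1.85
eef_pos: [0.4318, 0.2173, 0.1192]
ee_rot: [-1.569, 0.002, 1.569]
force: [-0.3, -0.2, -0.3]
width: 0.0789
```

```bash
python3 go.py .432 .2185 .035
```

```text
t 1.85 pos [0.4318 0.2173 0.1192] w 0.0789 lin [ 0.0014  0.0842 -0.0003] rot [-0.08 -0.11 -0.09] F [-0.3  -0.16 -0.25]
```

Emit:
play_rows --increments '[{"linear": [0.001, 0.03, 0], "rotation": [0, 0, 0], "claw": 0.1}, {"linear": [0.001, 0.06, 0], "rotation": [0, 0, 0], "claw": 0.1}, {"linear": [0.001, 0.084, 0], "rotation": [-0.08, 0, -0.09], "claw": 0.1}, {"linear": [0.001, 0.084, 0], "rotation": [-0.08, 0, -0.09], "claw": 0.3}, {"linear": [0.001, 0.084, 0], "rotation": [-0.08, 0, -0.09], "claw": 0.6}]'

```text
t: 2.48
eef_pos: [0.4322, 0.2193, 0.0364]
ee_rot: [-1.572, -0.001, 1.57]
force: [0.2, 0.4, -0.3]
width: 0.0641
```

Emit:
play_rows --increments '[{"linear": [0, 0, 0], "rotation": [0, 0, 0], "claw": 0.6}, {"linear": [0, 0, 0], "rotation": [0, 0, 0], "claw": 0.6}, {"linear": [0, -0.015, 0], "rotation": [0, 0, 0], "claw": 0.6}, {"linear": [0, -0.03, 0], "rotation": [0, 0, 0], "claw": 0.6}, {"linear": [0, -0.06, 0], "rotation": [0, 0, 0], "claw": 0.6}]'

```text
t: 3.1
eef_pos: [0.4316, 0.2186, 0.0966]
ee_rot: [-1.571, 0.0, 1.57]
force: [0.7, -0.2, -0.8]
width: 0.0464
```

```bash
python3 go.py .603 -.1195 .175
python3 - <<'E'
from h import *
I,D=eyes.grab_frame("scene");cv2.imwrite("pics/s1.png",I)
E
```

```text
t 3.1 pos [0.4316 0.2186 0.0966] w 0.0464 lin [-0.338  -0.0784 -0.1717] rot [-0.01 -0.05 -0.02] F [ 0.68 -0.2  -0.77]
```

View pics/s1.png

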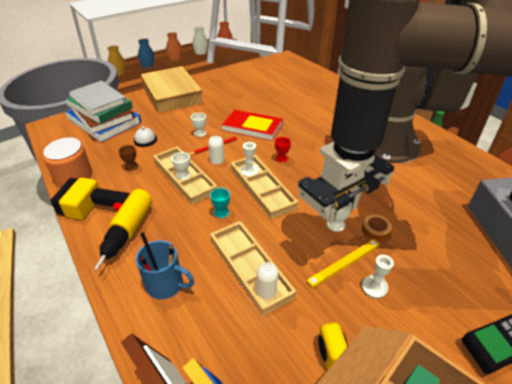

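The cup is held: it hangs upright in the jaws near (337,215) in the scene picture. Carrying it over to the egg tray.

Emit:
play_rows --increments '[{"linear": [-0.01, -0.04, 0], "rotation": [0, 0, 0], "claw": 0.6}, {"linear": [-0.05, -0.078, -0.02], "rotation": [0, 0, 0], "claw": 0.6}, {"linear": [-0.09, -0.078, -0.045], "rotation": [0, 0, 0], "claw": 0.6}, {"linear": [-0.135, -0.078, -0.07], "rotation": [0, 0, 0], "claw": 0.6}, {"linear": [-0.18, -0.078, -0.095], "rotation": [0, 0, 0], "claw": 0.6}]'

```text
t: 3.78
eef_pos: [0.5289, 0.0386, 0.1793]
ee_rot: [-1.577, -0.004, 1.571]
force: [0.9, 0.5, -1.5]
width: 0.0466
```

```bash
python3 go.py .603 -.1195 .12
```

```text
t 3.775 pos [0.5289 0.0386 0.1793] w 0.0466 lin [-0.1584  0.0591 -0.0736] rot [0.34 0.03 0.24] F [ 0.85  0.53 -1.52]
```

Emit:
play_rows --increments '[{"linear": [-0.04, 0, -0.019], "rotation": [0, 0, 0], "claw": 0.6}, {"linear": [-0.08, 0, -0.038], "rotation": [0, 0, 0], "claw": 0.6}, {"linear": [-0.12, 0.01, -0.057], "rotation": [0.3, 0, 0.2], "claw": 0.6}, {"linear": [-0.158, 0.035, -0.0736], "rotation": [0.34, 0, 0.24], "claw": 0.6}, {"linear": [-0.158, 0.059, -0.0736], "rotation": [0.34, 0, 0.24], "claw": 0.6}]'

```text
t: 4.4
eef_pos: [0.6036, -0.1216, 0.1191]
ee_rot: [-1.571, 0.0, 1.568]
force: [-0.6, 0.8, -1.4]
width: 0.0465
```

```bash
python3 go.py .603 -.1195 .042
```

```text
t 4.4 pos [ 0.6036 -0.1216  0.1191] w 0.0465 lin [0.0021 0.0771 0.0006] rot [ 0.01 -0.15 -0.01] F [-0.6   0.77 -1.44]
```

Emit:
play_rows --increments '[{"linear": [0.002, 0.03, 0], "rotation": [0, 0, 0], "claw": 0.6}, {"linear": [0.002, 0.055, 0], "rotation": [0, 0, 0], "claw": 0.6}, {"linear": [0.002, 0.07, 0], "rotation": [0, 0, 0], "claw": 0.6}, {"linear": [0.002, 0.077, 0], "rotation": [0, 0, 0], "claw": 0.6}, {"linear": [0.002, 0.077, 0], "rotation": [0, 0, 0], "claw": 0.6}]'

```text
t: 5.03
eef_pos: [0.604, -0.1196, 0.0427]
ee_rot: [-1.572, 0.0, 1.569]
force: [0.7, 0.0, -0.9]
width: 0.0465
```

```bash
python3 go.py .603 -.1195 .0405
```

```text
t 5.025 pos [ 0.604  -0.1196  0.0427] w 0.0465 lin [0.0001 0.0022 0.001 ] rot [ 0.05 -0.13 -0.01] F [ 0.68  0.01 -0.89]
```

Lower in 1 mm steps, watching the force.

Emit:
play_rows --increments '[{"linear": [0, 0.001, 0], "rotation": [0, 0, 0], "claw": 0.6}, {"linear": [0, 0.002, 0], "rotation": [0, 0, 0], "claw": 0.6}, {"linear": [0, 0.003, 0], "rotation": [0, 0, 0], "claw": 0.6}]'

```text
t: 5.4
eef_pos: [0.6048, -0.1196, 0.0418]
ee_rot: [-1.574, 0.001, 1.569]
force: [-5.4, 3.6, 18.3]
width: 0.0464
```

In contact with the bay floor; easing off and opening.

Emit:
play_rows --increments '[{"linear": [0, 0, 0], "rotation": [0, 0, 0], "claw": 0.6}, {"linear": [0, 0, 0], "rotation": [0, 0, 0], "claw": 0.4}, {"linear": [0, 0, 0], "rotation": [0, 0, 0], "claw": 0.2}, {"linear": [0, 0, 0], "rotation": [0, 0, 0], "claw": 0.1}, {"linear": [0, 0, 0], "rotation": [0, 0, 0], "claw": 0.1}]'

```text
t: 6.02
eef_pos: [0.6047, -0.1195, 0.0416]
ee_rot: [-1.573, 0.001, 1.569]
force: [-0.7, -0.0, 0.1]
width: 0.0758
```

Emit:
play_rows --increments '[{"linear": [0, -0.02, 0], "rotation": [0, 0, 0], "claw": 0.1}, {"linear": [0, -0.05, 0], "rotation": [0, 0, 0], "claw": 0.1}, {"linear": [0, -0.09, 0], "rotation": [0, 0, 0], "claw": 0.1}, {"linear": [-0.03, -0.12, 0.02], "rotation": [0, 0, 0], "claw": 0.1}, {"linear": [-0.06, -0.12, 0.05], "rotation": [0, 0, 0], "claw": 0.1}]'

```text
t: 6.65
eef_pos: [0.5559, -0.18, 0.1642]
ee_rot: [-1.578, 0.001, 1.571]
force: [0.6, -0.6, -1.1]
width: 0.0789
```

```bash
python3 go.py .461 -.367 .12
python3 - <<'E'
from h import *
I,D=eyes.grab_frame("scene");cv2.imwrite("pics/s2.png",I[60:320,60:420])
P=cloud("scene",D);m=(np.hypot(P[...,0]-.603,P[...,1]+.1195)<.033)&(P[...,2]>.045)&(P[...,2]<.08);Q=P[m];print(len(Q),Q.min(0),Q.max(0))
E
```

```text
t 6.65 pos [ 0.5559 -0.18    0.1642] w 0.0789 lin [-0.187   0.0437  0.0952] rot [ 0.43 -0.   -0.07] F [ 0.63 -0.62 -1.11]
242 [ 0.5840196  -0.14440399  0.04504897] [ 0.62917586 -0.09427852  0.06837956]
```

View pics/s2.png

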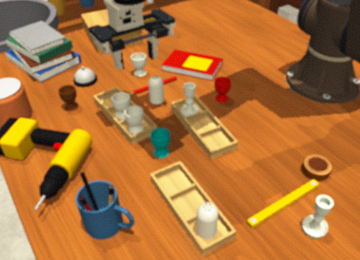

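Cup 1 stands upright in the egg tray next to the stock cup, at crop (135,118), with its rim at 67 mm. Now cup 2.

Emit:
play_rows --increments '[{"linear": [-0.045, 0, 0.024], "rotation": [0, 0, 0], "claw": 0.1}, {"linear": [-0.09, 0, 0.048], "rotation": [0, 0, 0], "claw": 0.1}, {"linear": [-0.14, 0.015, 0.072], "rotation": [0.4, 0, 0], "claw": 0.1}, {"linear": [-0.187, 0.03, 0.0952], "rotation": [0.43, 0, -0.07], "claw": 0.1}, {"linear": [-0.187, 0.0437, 0.0952], "rotation": [0.43, 0, -0.07], "claw": 0.1}]'

```text
t: 7.32
eef_pos: [0.4532, -0.3715, 0.1179]
ee_rot: [-1.566, -0.001, 1.564]
force: [0.3, 0.3, -0.4]
width: 0.079
```

```bash
python3 go.py .461 -.367 .035
```

```text
t 7.325 pos [ 0.4532 -0.3715  0.1179] w 0.079 lin [ 0.0044  0.0829 -0.0082] rot [-0.29 -0.4   0.06] F [ 0.28  0.33 -0.4 ]
```

Emit:
play_rows --increments '[{"linear": [0.004, 0.02, -0.008], "rotation": [-0.3, -0.4, 0], "claw": 0.1}, {"linear": [0.004, 0.04, -0.008], "rotation": [-0.3, -0.4, 0], "claw": 0.1}, {"linear": [0.004, 0.04, -0.008], "rotation": [-0.3, -0.4, 0], "claw": 0.1}]'

```text
t: 7.7
eef_pos: [0.4602, -0.3665, 0.0764]
ee_rot: [-1.568, -0.003, 1.571]
force: [0.3, -0.5, 0.0]
width: 0.0789
```

```bash
python3 go.py .461 -.367 .035
```

```text
t 7.7 pos [ 0.4602 -0.3665  0.0764] w 0.0789 lin [-0.0006  0.0413 -0.0009] rot [-0.17  0.01  0.15] F [ 0.34 -0.5   0.04]
```

Emit:
play_rows --increments '[{"linear": [0, 0.02, 0], "rotation": [0, 0, 0], "claw": 0.1}, {"linear": [0, 0.041, 0], "rotation": [-0.1, 0, 0.1], "claw": 0.1}, {"linear": [0, 0.041, 0], "rotation": [-0.1, 0, 0.1], "claw": 0.3}, {"linear": [0, 0.041, 0], "rotation": [-0.1, 0, 0.1], "claw": 0.6}, {"linear": [0, 0.041, 0], "rotation": [-0.1, 0, 0.1], "claw": 0.6}]'

```text
t: 8.32
eef_pos: [0.4609, -0.3667, 0.0366]
ee_rot: [-1.571, 0.0, 1.571]
force: [-0.1, 0.3, 0.5]
width: 0.0546
```

Emit:
play_rows --increments '[{"linear": [0, 0, 0], "rotation": [0, 0, 0], "claw": 0.6}, {"linear": [0, 0, 0], "rotation": [0, 0, 0], "claw": 0.6}, {"linear": [0, -0.02, 0], "rotation": [0, 0, 0], "claw": 0.6}, {"linear": [0, -0.05, 0], "rotation": [0, 0, 0], "claw": 0.6}, {"linear": [0, -0.09, 0], "rotation": [0, 0, 0], "claw": 0.6}]'

```text
t: 8.95
eef_pos: [0.4601, -0.3663, 0.1267]
ee_rot: [-1.569, -0.001, 1.571]
force: [0.3, 0.0, -0.8]
width: 0.0466
```

```bash
python3 go.py .609 -.2655 .14
```

```text
t 8.95 pos [ 0.4601 -0.3663  0.1267] w 0.0466 lin [ 0.1008 -0.0134 -0.149 ] rot [-0.08  0.02  0.05] F [ 0.33  0.   -0.8 ]
```

Emit:
play_rows --increments '[{"linear": [0.025, -0.013, -0.037], "rotation": [0, 0, 0], "claw": 0.6}, {"linear": [0.05, -0.013, -0.074], "rotation": [0, 0, 0], "claw": 0.6}, {"linear": [0.075, -0.013, -0.111], "rotation": [0, 0, 0], "claw": 0.6}, {"linear": [0.1, -0.013, -0.149], "rotation": [0, 0, 0], "claw": 0.6}, {"linear": [0.1, -0.013, -0.149], "rotation": [0, 0, 0], "claw": 0.6}]'

```text
t: 9.57
eef_pos: [0.6112, -0.2644, 0.1389]
ee_rot: [-1.569, -0.001, 1.574]
force: [-0.1, -0.2, -1.5]
width: 0.0466
```

```bash
python3 go.py .609 -.2655 .044
```

```text
t 9.575 pos [ 0.6112 -0.2644  0.1389] w 0.0466 lin [-0.0012  0.0949  0.0021] rot [-0.09  0.18  0.05] F [-0.07 -0.24 -1.5 ]
```

Emit:
play_rows --increments '[{"linear": [-0.001, 0.03, 0.002], "rotation": [0, 0, 0], "claw": 0.6}, {"linear": [-0.001, 0.06, 0.002], "rotation": [0, 0, 0], "claw": 0.6}, {"linear": [-0.001, 0.083, 0.002], "rotation": [0, 0, 0], "claw": 0.6}, {"linear": [-0.001, 0.095, 0.002], "rotation": [0, 0, 0], "claw": 0.6}, {"linear": [-0.001, 0.095, 0.002], "rotation": [0, 0, 0], "claw": 0.6}]'

```text
t: 10.2
eef_pos: [0.6086, -0.2656, 0.0437]
ee_rot: [-1.568, -0.001, 1.574]
force: [0.1, 0.6, -0.2]
width: 0.0466
```

Emit:
play_rows --increments '[{"linear": [0, 0.001, 0], "rotation": [0, 0, 0], "claw": 0.6}, {"linear": [0, 0.0022, 0], "rotation": [0, 0, 0], "claw": 0.6}]'

```text
t: 10.45
eef_pos: [0.6091, -0.2658, 0.0424]
ee_rot: [-1.57, -0.001, 1.574]
force: [-0.9, 0.9, -1.4]
width: 0.0467
```

Emit:
play_rows --increments '[{"linear": [0, 0.001, 0], "rotation": [0, 0, 0], "claw": 0.6}, {"linear": [0, 0.001, 0], "rotation": [0, 0, 0], "claw": 0.6}]'

```text
t: 10.7
eef_pos: [0.6093, -0.2658, 0.0418]
ee_rot: [-1.57, -0.001, 1.574]
force: [-0.6, 0.4, 1.6]
width: 0.0467
```

Emit:
play_rows --increments '[{"linear": [0, 0, 0], "rotation": [0, 0, 0], "claw": 0.5}, {"linear": [0, 0, 0], "rotation": [0, 0, 0], "claw": 0.4}, {"linear": [0, 0, 0], "rotation": [0, 0, 0], "claw": 0.2}, {"linear": [0, 0, 0], "rotation": [0, 0, 0], "claw": 0.1}, {"linear": [0, 0, 0], "rotation": [0, 0, 0], "claw": 0.1}]'

```text
t: 11.32
eef_pos: [0.6093, -0.2658, 0.0418]
ee_rot: [-1.57, -0.001, 1.574]
force: [-0.1, -0.1, 0.5]
width: 0.076
```

Emit:
play_rows --increments '[{"linear": [0, -0.02, 0], "rotation": [0, 0, 0], "claw": 0.1}, {"linear": [0, -0.05, 0], "rotation": [0, 0, 0], "claw": 0.1}, {"linear": [0, -0.09, 0], "rotation": [0, 0, 0], "claw": 0.1}, {"linear": [0.02, -0.09, 0.04], "rotation": [0, 0, 0], "claw": 0.1}, {"linear": [0.04, -0.09, 0.08], "rotation": [0, 0, 0], "claw": 0.1}]'

```text
t: 11.95
eef_pos: [0.5285, -0.2257, 0.132]
ee_rot: [-1.571, -0.001, 1.573]
force: [-0.7, 0.5, -0.2]
width: 0.0788
```

```bash
python3 go.py .491 -.2085 .115
python3 - <<'E'
from h import *
I,D=eyes.grab_frame("scene");cv2.imwrite("pics/s3.png",I[60:320,60:420])
E
```

```text
t 11.95 pos [ 0.5285 -0.2257  0.132 ] w 0.0788 lin [0.0173 0.017  0.0374] rot [0.01 0.14 0.04] F [-0.67  0.51 -0.16]
```

View pics/s3.png

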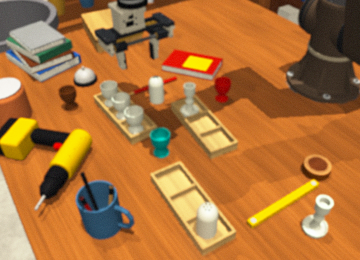

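All three white cups stand in the egg tray, in a row at crop (108-135, 95-118). Now the salt shaker at crop (155,90).

Emit:
play_rows --increments '[{"linear": [0.01, 0, 0.02], "rotation": [0, 0, 0], "claw": 0.1}, {"linear": [0.0173, 0.01, 0.0374], "rotation": [0, 0, 0], "claw": 0.1}, {"linear": [0.0173, 0.017, 0.0374], "rotation": [0, 0, 0], "claw": 0.1}]'

```text
t: 12.38
eef_pos: [0.4844, -0.2061, 0.1149]
ee_rot: [-1.568, -0.003, 1.572]
force: [-0.4, -0.5, 0.1]
width: 0.0786
```

```bash
python3 go.py .491 -.2085 .029
```

```text
t 12.375 pos [ 0.4844 -0.2061  0.1149] w 0.0786 lin [-0.0027  0.0859 -0.0068] rot [-0.15  0.09  0.17] F [-0.39 -0.53  0.09]
```

Emit:
play_rows --increments '[{"linear": [-0.002, 0.01, -0.006], "rotation": [-0.1, 0, 0.1], "claw": 0.1}, {"linear": [-0.002, 0.02, -0.006], "rotation": [-0.1, 0, 0.1], "claw": 0.1}]'

```text
t: 12.62
eef_pos: [0.4915, -0.2084, 0.0941]
ee_rot: [-1.57, -0.001, 1.572]
force: [-0.6, 0.5, 0.3]
width: 0.0787
```

```bash
python3 go.py .491 -.2085 .029
```

```text
t 12.625 pos [ 0.4915 -0.2084  0.0941] w 0.0787 lin [-0.0002  0.0651  0.0005] rot [-0.03  0.09  0.05] F [-0.64  0.54  0.35]
```

Emit:
play_rows --increments '[{"linear": [0, 0.035, 0], "rotation": [0, 0, 0], "claw": 0.1}, {"linear": [0, 0.065, 0], "rotation": [0, 0, 0], "claw": 0.1}, {"linear": [0, 0.065, 0], "rotation": [0, 0, 0], "claw": 0.3}, {"linear": [0, 0.065, 0], "rotation": [0, 0, 0], "claw": 0.5}, {"linear": [0, 0.065, 0], "rotation": [0, 0, 0], "claw": 0.7}]'

```text
t: 13.25
eef_pos: [0.4925, -0.2084, 0.0303]
ee_rot: [-1.572, -0.001, 1.573]
force: [0.7, 0.0, -0.1]
width: 0.0546
```

Emit:
play_rows --increments '[{"linear": [0, 0, 0], "rotation": [0, 0, 0], "claw": 0.7}, {"linear": [0, 0, 0], "rotation": [0, 0, 0], "claw": 0.7}, {"linear": [0, -0.02, 0], "rotation": [0, 0, 0], "claw": 0.7}, {"linear": [0, -0.06, 0], "rotation": [0, 0, 0], "claw": 0.7}, {"linear": [0, -0.11, 0], "rotation": [0, 0, 0], "claw": 0.7}]'

```text
t: 13.88
eef_pos: [0.4914, -0.2083, 0.1408]
ee_rot: [-1.57, -0.001, 1.572]
force: [1.2, -0.2, -1.6]
width: 0.0417
```

```bash
python3 go.py .625 .096 .16
```

```text
t 13.875 pos [ 0.4914 -0.2083  0.1408] w 0.0417 lin [ 0.3041 -0.019  -0.134 ] rot [-0.03  0.1   0.06] F [ 1.18 -0.2  -1.57]
```

Emit:
play_rows --increments '[{"linear": [0.04, -0.019, -0.018], "rotation": [0, 0, 0], "claw": 0.7}, {"linear": [0.085, -0.019, -0.037], "rotation": [0, 0, 0], "claw": 0.7}, {"linear": [0.13, -0.019, -0.057], "rotation": [0, 0, 0], "claw": 0.7}, {"linear": [0.175, -0.019, -0.077], "rotation": [0, 0, 0], "claw": 0.7}, {"linear": [0.22, -0.019, -0.097], "rotation": [0, 0, 0], "claw": 0.7}]'

```text
t: 14.5
eef_pos: [0.5884, 0.0134, 0.1601]
ee_rot: [-1.571, -0.001, 1.572]
force: [0.4, 0.0, -0.2]
width: 0.0418
```

```bash
python3 go.py .625 .096 .12
```

```text
t 14.5 pos [0.5884 0.0134 0.1601] w 0.0418 lin [ 0.0824  0.0402 -0.0367] rot [-0.01  0.1   0.07] F [ 0.41  0.02 -0.19]
```

Emit:
play_rows --increments '[{"linear": [0.04, 0, -0.018], "rotation": [0, 0, 0], "claw": 0.7}, {"linear": [0.082, 0.015, -0.0367], "rotation": [0, 0, 0], "claw": 0.7}, {"linear": [0.0824, 0.04, -0.0367], "rotation": [0, 0, 0], "claw": 0.7}, {"linear": [0.0824, 0.04, -0.0367], "rotation": [0, 0, 0], "claw": 0.7}]'

```text
t: 15.0
eef_pos: [0.6233, 0.0959, 0.1181]
ee_rot: [-1.566, 0.0, 1.573]
force: [0.0, 0.5, 0.0]
width: 0.0419
```

```bash
python3 go.py .625 .096 .038
```

```text
t 15.0 pos [0.6233 0.0959 0.1181] w 0.0419 lin [ 0.0001  0.08   -0.0021] rot [-0.26  0.12 -0.01] F [0.03 0.51 0.03]
```

Emit:
play_rows --increments '[{"linear": [0, 0.03, -0.002], "rotation": [-0.2, 0, 0], "claw": 0.7}, {"linear": [0, 0.055, -0.002], "rotation": [-0.2, 0, 0], "claw": 0.7}, {"linear": [0, 0.071, -0.002], "rotation": [-0.2, 0, 0], "claw": 0.7}, {"linear": [0, 0.08, -0.002], "rotation": [-0.2, 0, 0], "claw": 0.7}, {"linear": [0, 0.08, -0.002], "rotation": [-0.2, 0, 0], "claw": 0.7}]'

```text
t: 15.62
eef_pos: [0.625, 0.0957, 0.0382]
ee_rot: [-1.57, 0.0, 1.573]
force: [0.5, 0.2, -0.8]
width: 0.0414
```

Emit:
play_rows --increments '[{"linear": [0, 0.001, 0], "rotation": [0, 0, 0], "claw": 0.7}, {"linear": [0, 0.0018, 0], "rotation": [0, 0, 0], "claw": 0.7}]'

```text
t: 15.88
eef_pos: [0.6255, 0.0959, 0.0371]
ee_rot: [-1.571, -0.0, 1.573]
force: [0.8, -0.1, -1.9]
width: 0.0414
```

Emit:
play_rows --increments '[{"linear": [0, 0.001, 0], "rotation": [0, 0, 0], "claw": 0.7}, {"linear": [0, 0.0015, 0], "rotation": [0, 0, 0], "claw": 0.7}]'

```text
t: 16.12
eef_pos: [0.6258, 0.096, 0.0363]
ee_rot: [-1.571, -0.0, 1.573]
force: [-3.5, 1.0, 5.7]
width: 0.0421
```

Emit:
play_rows --increments '[{"linear": [0, 0, 0], "rotation": [0, 0, 0], "claw": 0.55}, {"linear": [0, 0, 0], "rotation": [0, 0, 0], "claw": 0.4}, {"linear": [0, 0, 0], "rotation": [0, 0, 0], "claw": 0.2}, {"linear": [0, 0, 0], "rotation": [0, 0, 0], "claw": 0.1}, {"linear": [0, 0, 0], "rotation": [0, 0, 0], "claw": 0.1}]'

```text
t: 16.75
eef_pos: [0.6258, 0.096, 0.0362]
ee_rot: [-1.571, -0.0, 1.573]
force: [-0.2, -0.2, 0.1]
width: 0.0757
```

Emit:
play_rows --increments '[{"linear": [0, -0.02, 0], "rotation": [0, 0, 0], "claw": 0.1}, {"linear": [0, -0.06, 0], "rotation": [0, 0, 0], "claw": 0.1}, {"linear": [0, -0.11, 0], "rotation": [0, 0, 0], "claw": 0.1}, {"linear": [0.03, -0.13, 0.03], "rotation": [0, 0, 0], "claw": 0.1}, {"linear": [0.07, -0.13, 0.06], "rotation": [0, 0, 0], "claw": 0.1}]'

```text
t: 17.38
eef_pos: [0.566, 0.1665, 0.1685]
ee_rot: [-1.575, -0.002, 1.571]
force: [0.3, 0.7, -1.2]
width: 0.0789
```

```bash
python3 go.py .447 .361 .15
python3 - <<'E'
from h import *
I,D=eyes.grab_frame("scene");cv2.imwrite("pics/s4.png",I[60:320,60:420])
E
```

```text
t 17.375 pos [0.566  0.1665 0.1685] w 0.0789 lin [0.1946 0.0185 0.119 ] rot [0.24 0.03 0.13] F [ 0.34  0.73 -1.16]
```

View pics/s4.png

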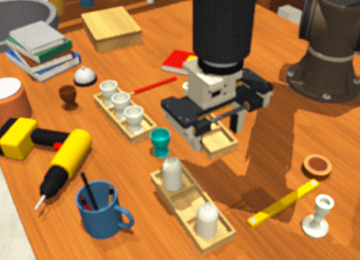

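The shaker stands in its tray at crop (172,175), opposite the stock one. Now the candle holder at crop (318,215).

Emit:
play_rows --increments '[{"linear": [0.05, 0, 0.03], "rotation": [0, 0, 0], "claw": 0.1}, {"linear": [0.1, 0, 0.06], "rotation": [0, 0, 0], "claw": 0.1}, {"linear": [0.15, 0.01, 0.09], "rotation": [0.2, 0, 0.1], "claw": 0.2}, {"linear": [0.1946, 0.0185, 0.119], "rotation": [0.2, 0, 0.1], "claw": 0.2}, {"linear": [0.1946, 0.0185, 0.119], "rotation": [0.2, 0, 0.1], "claw": 0.2}]'

```text
t: 18.05
eef_pos: [0.4412, 0.3667, 0.1487]
ee_rot: [-1.569, -0.001, 1.577]
force: [0.1, -0.3, -0.4]
width: 0.0702
```

```bash
python3 go.py .447 .361 .059
```

```text
t 18.05 pos [0.4412 0.3667 0.1487] w 0.0702 lin [-0.0059  0.0897 -0.006 ] rot [-0.11  0.38  0.04] F [ 0.06 -0.32 -0.42]
```

Emit:
play_rows --increments '[{"linear": [-0.006, 0.01, -0.006], "rotation": [-0.1, 0.4, 0], "claw": 0.2}, {"linear": [-0.006, 0.02, -0.006], "rotation": [-0.1, 0.4, 0], "claw": 0.2}, {"linear": [-0.006, 0.02, -0.006], "rotation": [-0.1, 0.4, 0], "claw": 0.2}]'

```text
t: 18.42
eef_pos: [0.4474, 0.3592, 0.1275]
ee_rot: [-1.569, 0.001, 1.568]
force: [0.8, -0.7, -0.6]
width: 0.0703
```

```bash
python3 go.py .447 .361 .059
```

```text
t 18.425 pos [0.4474 0.3592 0.1275] w 0.0703 lin [0.0019 0.0685 0.0003] rot [-0.08 -0.14 -0.06] F [ 0.82 -0.66 -0.62]
```

Emit:
play_rows --increments '[{"linear": [0.002, 0.03, 0], "rotation": [0, 0, 0], "claw": 0.2}, {"linear": [0.002, 0.055, 0], "rotation": [0, 0, 0], "claw": 0.2}, {"linear": [0.002, 0.0685, 0], "rotation": [0, 0, 0], "claw": 0.35}, {"linear": [0.002, 0.0685, 0], "rotation": [0, 0, 0], "claw": 0.5}, {"linear": [0.002, 0.0685, 0], "rotation": [0, 0, 0], "claw": 0.6}]' --newtons 20

```text
t: 19.05
eef_pos: [0.4478, 0.3615, 0.0599]
ee_rot: [-1.57, 0.0, 1.568]
force: [-0.4, 0.1, 1.1]
width: 0.0458
```

Emit:
play_rows --increments '[{"linear": [0, 0, 0], "rotation": [0, 0, 0], "claw": 0.75}, {"linear": [0, 0, 0], "rotation": [0, 0, 0], "claw": 0.8}, {"linear": [0, 0, 0], "rotation": [0, 0, 0], "claw": 0.8}, {"linear": [0, 0, 0], "rotation": [0, 0, 0], "claw": 0.8}]'

```text
t: 19.55
eef_pos: [0.4481, 0.3621, 0.0608]
ee_rot: [-1.571, -0.001, 1.569]
force: [-1.7, -0.5, 6.3]
width: 0.0305
```

Emit:
play_rows --increments '[{"linear": [0, -0.015, 0], "rotation": [0, 0, 0], "claw": 0.8}, {"linear": [0, -0.04, 0], "rotation": [0, 0, 0], "claw": 0.8}, {"linear": [0, -0.08, 0], "rotation": [0, 0, 0], "claw": 0.8}, {"linear": [0, -0.11, 0], "rotation": [0, 0, 0], "claw": 0.8}, {"linear": [0, -0.11, 0], "rotation": [0, 0, 0], "claw": 0.8}]'

```text
t: 20.18
eef_pos: [0.4491, 0.3631, 0.1742]
ee_rot: [-1.574, -0.005, 1.569]
force: [-0.1, 0.3, -2.8]
width: 0.0303
```

```bash
python3 go.py .4624 .0415 .17
python3 - <<'E'
from h import *
I,D=eyes.grab_frame("scene");cv2.imwrite("pics/s5.png",cv2.resize(I[100:320,220:512],None,fx=2,fy=2))
E
```

```text
t 20.175 pos [0.4491 0.3631 0.1742] w 0.0303 lin [-0.3216  0.0025 -0.0139] rot [ 0.21 -0.09  0.3 ] F [-0.09  0.31 -2.75]
```

View pics/s5.png

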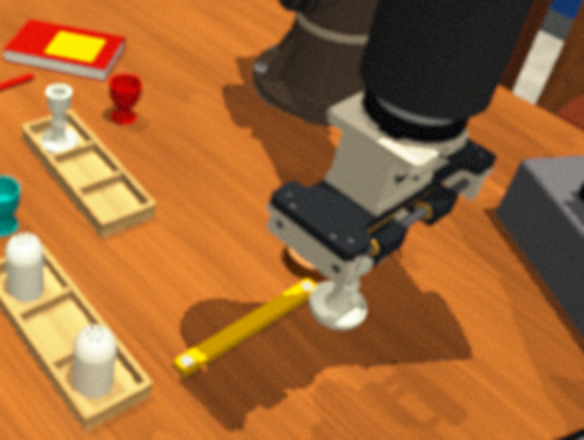

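The candle holder hangs upright in the jaws at (340,290). Carrying it to the candle tray.

Emit:
play_rows --increments '[{"linear": [-0.04, 0, -0.002], "rotation": [0, 0, 0], "claw": 0.8}, {"linear": [-0.085, 0, -0.004], "rotation": [0, 0, 0], "claw": 0.8}, {"linear": [-0.13, 0, -0.006], "rotation": [0, 0, 0], "claw": 0.8}, {"linear": [-0.175, 0, -0.008], "rotation": [0, 0, 0.2], "claw": 0.8}, {"linear": [-0.22, 0, -0.01], "rotation": [0, 0, 0.3], "claw": 0.8}]'

```text
t: 20.85
eef_pos: [0.4569, 0.1405, 0.1707]
ee_rot: [-1.571, 0.003, 1.569]
force: [0.5, -0.9, -1.2]
width: 0.0306
```

```bash
python3 go.py .4624 .0415 .13
```

```text
t 20.85 pos [0.4569 0.1405 0.1707] w 0.0306 lin [-0.0988  0.041  -0.0057] rot [-0.01 -0.11 -0.17] F [ 0.47 -0.86 -1.2 ]
```

Emit:
play_rows --increments '[{"linear": [-0.04, 0, -0.003], "rotation": [0, 0, 0], "claw": 0.8}, {"linear": [-0.08, 0.01, -0.0057], "rotation": [0, 0, -0.1], "claw": 0.8}, {"linear": [-0.0988, 0.03, -0.0057], "rotation": [0, 0, -0.1], "claw": 0.8}, {"linear": [-0.0988, 0.041, -0.0057], "rotation": [0, 0, -0.1], "claw": 0.8}, {"linear": [-0.0988, 0.041, -0.0057], "rotation": [0, 0, -0.1], "claw": 0.8}]'

```text
t: 21.48
eef_pos: [0.4617, 0.0414, 0.129]
ee_rot: [-1.568, 0.002, 1.568]
force: [-0.1, -0.5, -1.8]
width: 0.0307
```

```bash
python3 go.py .4624 .0415 .069
python3 - <<'E'
from h import *
I,D=eyes.grab_frame("scene");cv2.imwrite("pics/s6.png",cv2.resize(I[80:260,150:380],None,fx=2.5,fy=2.5))
E
```

```text
t 21.475 pos [0.4617 0.0414 0.129 ] w 0.0307 lin [ 0.0003  0.06   -0.0009] rot [-0.14 -0.14 -0.14] F [-0.07 -0.49 -1.79]
```

View pics/s6.png

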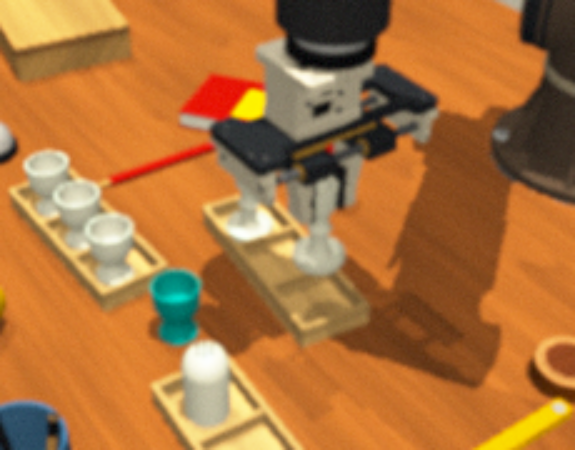

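The candle holder hangs over the near bay at (318,255), clear of the stock one. Lowering it.

Emit:
play_rows --increments '[{"linear": [0, 0.025, 0], "rotation": [0, 0, 0], "claw": 0.8}, {"linear": [0, 0.042, 0], "rotation": [-0.1, -0.1, -0.1], "claw": 0.8}, {"linear": [0, 0.054, 0], "rotation": [-0.1, -0.1, -0.1], "claw": 0.8}, {"linear": [0, 0.06, 0], "rotation": [-0.1, -0.1, -0.1], "claw": 0.8}, {"linear": [0, 0.06, 0], "rotation": [-0.1, -0.1, -0.1], "claw": 0.8}]'

```text
t: 22.15
eef_pos: [0.4623, 0.042, 0.0697]
ee_rot: [-1.571, 0.0, 1.572]
force: [1.4, 0.1, -1.6]
width: 0.0304
```

Emit:
play_rows --increments '[{"linear": [0, 0.001, 0], "rotation": [0, 0, 0], "claw": 0.8}, {"linear": [0, 0.002, 0], "rotation": [0, 0, 0], "claw": 0.8}]'

```text
t: 22.4
eef_pos: [0.4627, 0.0421, 0.0681]
ee_rot: [-1.572, -0.0, 1.572]
force: [0.2, 0.4, -2.3]
width: 0.0306
```

Emit:
play_rows --increments '[{"linear": [0, 0.001, 0], "rotation": [0, 0, 0], "claw": 0.8}, {"linear": [0, 0.0018, 0], "rotation": [0, 0, 0], "claw": 0.8}]'

```text
t: 22.65
eef_pos: [0.4628, 0.0422, 0.0664]
ee_rot: [-1.573, -0.0, 1.571]
force: [-0.4, 0.1, -2.0]
width: 0.0305
```

Emit:
play_rows --increments '[{"linear": [0, 0.0006, 0], "rotation": [0, 0, 0], "claw": 0.8}, {"linear": [0, 0.0012, 0], "rotation": [0, 0, 0], "claw": 0.8}]'

```text
t: 22.9
eef_pos: [0.4629, 0.0422, 0.0657]
ee_rot: [-1.573, -0.0, 1.572]
force: [-4.6, 0.9, 10.7]
width: 0.0305
```

Emit:
play_rows --increments '[{"linear": [0, 0, 0], "rotation": [0, 0, 0], "claw": 0.65}, {"linear": [0, 0, 0], "rotation": [0, 0, 0], "claw": 0.5}, {"linear": [0, 0, 0], "rotation": [0, 0, 0], "claw": 0.3}, {"linear": [0, 0, 0], "rotation": [0, 0, 0], "claw": 0.1}, {"linear": [0, 0, 0], "rotation": [0, 0, 0], "claw": 0.1}]'

```text
t: 23.52
eef_pos: [0.463, 0.0422, 0.0657]
ee_rot: [-1.573, -0.0, 1.572]
force: [-0.2, 0.0, 0.5]
width: 0.0649
```

Emit:
play_rows --increments '[{"linear": [0, -0.02, 0], "rotation": [0, 0, 0], "claw": 0.1}, {"linear": [0, -0.05, 0], "rotation": [0, 0, 0], "claw": 0.1}, {"linear": [0, -0.09, 0], "rotation": [0, 0, 0], "claw": 0.1}, {"linear": [0.05, -0.12, 0], "rotation": [0, 0, 0], "claw": 0.1}, {"linear": [0.1, -0.12, 0], "rotation": [0, 0, 0], "claw": 0.1}]'

```text
t: 24.15
eef_pos: [0.464, 0.1439, 0.1886]
ee_rot: [-1.578, -0.003, 1.57]
force: [1.5, 0.4, -0.6]
width: 0.0789
```

Emit:
play_rows --increments '[{"linear": [0.05, -0.02, 0], "rotation": [0, 0, 0], "claw": 0.1}, {"linear": [0.1, -0.02, 0], "rotation": [0, 0, 0], "claw": 0.1}, {"linear": [0.15, -0.02, 0], "rotation": [0, 0, 0], "claw": 0.1}, {"linear": [0.2, -0.02, 0], "rotation": [0, 0, 0], "claw": 0.1}, {"linear": [0.25, -0.02, 0.04], "rotation": [0, 0, 0], "claw": 0.1}]'

```text
t: 24.78
eef_pos: [0.4255, 0.3943, 0.2084]
ee_rot: [-1.578, -0.002, 1.569]
force: [-0.3, 0.1, -0.6]
width: 0.079
```

Emit:
play_rows --increments '[{"linear": [0, 0, 0], "rotation": [0, 0, 0], "claw": 0.1}, {"linear": [0, 0, 0], "rotation": [0, 0, 0], "claw": 0.1}, {"linear": [0, 0, 0], "rotation": [0, 0, 0], "claw": 0.1}]'

```text
t: 25.15
eef_pos: [0.426, 0.3934, 0.2085]
ee_rot: [-1.577, -0.002, 1.568]
force: [-1.1, -0.3, 0.7]
width: 0.0787
```

```bash
python3 - <<'E'
from h import *
I,D=eyes.grab_frame("scene");cv2.imwrite("pics/s7.png",cv2.resize(I[80:330,100:400],None,fx=2.4,fy=2.4))
J,E=eyes.grab_frame("top");cv2.imwrite("pics/t7.png",cv2.resize(J[130:260,130:390],None,fx=3,fy=3))
T={"egg":((.6055,-.1923),92.05),"shaker":((.6288,.1691),86.6),"candle":((.4541,-.0309),83.4)}
r=[("egg",73,.062),("egg",0,.062),("egg",-73,.062),("shaker",-73,.08),("shaker",73,.08),("candle",73,.09),("candle",-73,.09)]
for c,DD in(("scene",D),("top",E)):
  P=cloud(c,DD)
  for n,b,h in r:
    o,a=T[n];a=np.radians(a);u=np.array([np.cos(a),np.sin(a)]);v=np.array([np.sin(a),-np.cos(a)])
    d=P[...,:2]-np.array(o);y=d@u;x=d@v
    m=(abs(y-b/1000)<.036)&(abs(x)<.036)&(P[...,2]>h-.012)
    print(c,n,b,m.sum(),"ctr tray x,y mm",((x[m].min()+x[m].max())*500).round(1),((y[m].min()+y[m].max())*500).round(1),"top",np.percentile(P[m][:,2],98).round(4),"exp",h+.005)
print(readout.get_state()["force"])
E
```

```text
scene egg 73 202 ctr tray x,y mm 2.9 73.6 top 0.0677 exp 0.067
scene egg 0 194 ctr tray x,y mm 0.8 -0.4 top 0.0674 exp 0.067
scene egg -73 185 ctr tray x,y mm 1.9 -73.0 top 0.0675 exp 0.067
scene shaker -73 222 ctr tray x,y mm 2.9 -70.2 top 0.0852 exp 0.085
scene shaker 73 325 ctr tray x,y mm 3.8 72.3 top 0.0864 exp 0.085
scene candle 73 153 ctr tray x,y mm 0.3 74.1 top 0.0957 exp 0.095
scene candle -73 117 ctr tray x,y mm 2.2 -69.1 top 0.0961 exp 0.095
top egg 73 129 ctr tray x,y mm 2.7 70.1 top 0.0696 exp 0.067
top egg 0 118 ctr tray x,y mm 2.0 -2.5 top 0.071 exp 0.067
top egg -73 147 ctr tray x,y mm 1.9 -74.3 top 0.0714 exp 0.067
top shaker -73 205 ctr tray x,y mm 2.2 -74.8 top 0.0879 exp 0.085
top shaker 73 208 ctr tray x,y mm 3.4 69.3 top 0.0875 exp 0.085
top candle 73 129 ctr tray x,y mm 0.1 72.1 top 0.0983 exp 0.095
top candle -73 127 ctr tray x,y mm 1.6 -71.9 top 0.0978 exp 0.095
[-0.33095283 -0.37284427 -0.22604893]
```

View pics/s7.png

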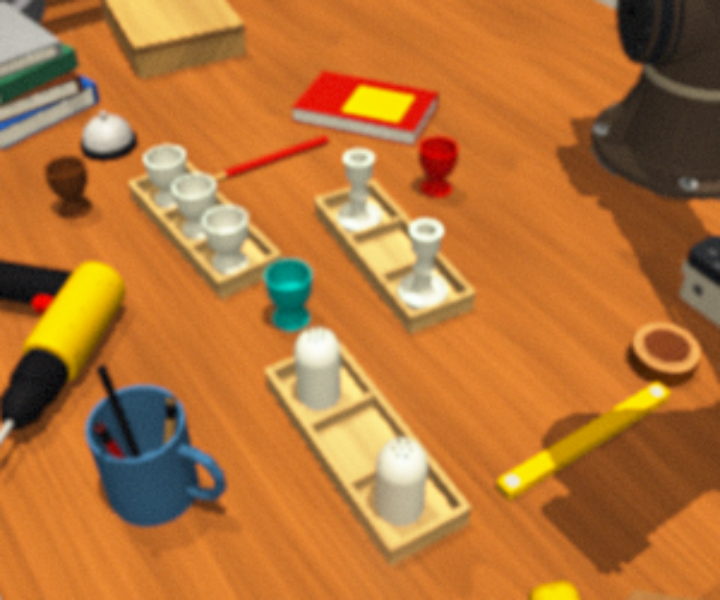

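View pics/t7.png

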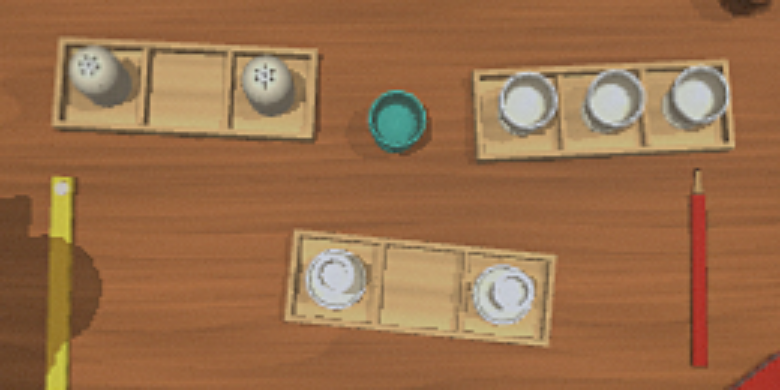

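All seven pieces stand upright on their bay floors: three egg cups, two shakers and two candle holders. The arm is clear of everything, so I'm handing in.

```bash
python3 -c "
from station import job,readout
print(job.job_done(),readout.get_state()['t'])"
```

```text
the job is handed in; nothing more can be done
the job is handed in; nothing more can be done
```

The job is handed in: all four loose pieces were placed, one to a bay. Both egg cups went either side of the stock cup, and the salt shaker and candle holder went into the far bays of their trays. It took about 26 s, with no verdict reported.

- **Placing:** Each piece was lowered until the wrist force showed contact and only then released. The highest contact reading was about 18 N, on the first egg cup.
- **Last checks:** Both cameras show all seven pieces upright in their own trays, each within about 4 mm of its bay centre. The scene camera puts their tops within 1.5 mm of the expected height on a bay floor.
- **Disagreement:** The top camera reads heights 2.5–4.5 mm too high on every piece, including those I never moved. I took that as a camera bias rather than misplacement.
- **Clearance:** The look-alikes were not touched, and the arm ended clear of everything, about 0.2 m above the counter.

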